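# Clip the conical tube into the tube mixer

## Task

Load the tube mixer: two slim conical tubes with screw caps lie on the bench; take the one nearer the mixer (not a marker pen) and press it straight down into the mixer's fork clip, past the sprung jaw, until it sits fully home in both forks with the jaw closed over it. Either way round will do, but keep the tube's middle between the two forks so that the cap stays clear of the clip; then let go.

Things in the scene. Friction and masses are not known exactly. Their poses are not given: they have to be found in the camera images.
- tube_mid (a point): Middle of the slim whitish conical tube nearest the mixer (another lies far left, near the carton), on its axis, about 10 mm up: grip here, across the tube. Tube 122 mm long, body 16 mm thick, screw cap 21 mm thick. y axis along the tube: the cap is its last 13 mm at -y (reaching 61 mm), the body is straight to +38 mm and then tapers to the tip at +61 mm. x and z turn as it rolls. About 25 g.
- mixer: Tube mixer, a low white box 90 x 130 mm, fixed to the bench; grey deck 42 mm high, fork clip on it. Origin: centre of the underside. Two V forks stand 23 to 28 mm to either side along y, the jaw's two hooked arms 29 to 34 mm. Between -23 and +23 mm along y a gripper closing along x is free down to 54 mm above the bench. Forks and arms end 111 mm above the bench.
- clip_seat (a point): Where the tube's middle lies when it is fully home: 80 mm above the bench. y axis: direction of the seated tube; z up; -x: side of the sprung jaw, nearest the robot. Open from above: the forks' walls flare out to 22 mm at +x, the jaw's slanted arms to 12 mm at -x, both ending about 30 mm above this point. A tube up to about 5 mm off centre goes in and settles in the V.
- clip_jaw (a joint): Angle of the sprung hinged jaw (two hooked arms, one part): 0 = closed, hooks reaching over the seated tube from the -x side; grows as it opens toward -x, 0.6 at most. A tube pressed down on its slanted arms opens it to 0.2 to 0.4 rad against about 5 to 12 N, and it springs shut when the tube is home. The tube's weight alone does not open it.
Things that resemble listed ones, but are neither listed nor needed, are in the scene too. Leave any purple look-alike of the part that bears tube_mid alone.

How it is judged:
On the way:
1. the tube, over the clip, forces the jaw open from above (value of joint clip_jaw above 0.1 rad and horizontal distance between tube_mid and clip_seat below 0.02 m and z of tube_mid in the frame of clip_seat above 0.004 m), for 0.02 s.
At the end, for the whole second after the job is handed in: The tube sits in both forks: its middle within 14 mm of the seat point along the clip, within 6 mm across it and within 4 mm in height, its axis within 10 degrees of the clip's, and the jaw closed over it (under 0.08 rad) (x of tube_mid in the frame of clip_seat between -0.006 and 0.006 m and y of tube_mid in the frame of clip_seat between -0.014 and 0.014 m and z of tube_mid in the frame of clip_seat between -0.004 and 0.004 m and angle between the y axis of tube_mid and the y axis of clip_seat, either way round below 0.175 rad and value of joint clip_jaw below 0.08 rad); the robot touches nothing.
It also fails if it takes over 32 s, if anything falls off the work surface, if the arm or the gripper's body presses on something with over 40 N, if the wrist force passes 120 N, or if a joint passes its speed limit or range.

## Robot

A 6-joint arm with a two-finger parallel gripper is mounted at the origin on a cart in front of the work surface, level with it; the furniture and walls round the work are solid. World frame = base frame: x ahead of the robot, y to its left, z up, the work surface at z = 0. Lengths are in m, angles in rad, forces in N, time in s.
With the tool pointing down it reaches from about 0.325 to 0.875 m from the base axis. Payload 4.4 kg.
Tool frame: the origin (TCP) lies at the very end of the fingers, on their centre line; the grasp point (between the pads) lies 19 mm behind it; z points along the fingers, y is the line along which they close (so a half turn about z gives the same grasp; the last joint's range is limited). The gripper opens to 85 mm and grips with 20 to 120 N. Pads are 22 mm wide; open, the fingers measure 114 mm over their backs; the gripper's body (76 mm by 85 mm) begins 54 mm behind the grasp point. The pads swing forward as they close: fully open they stand 13 mm farther back than shut.
Start: joints at [1.085, 0.207, 1.542, -0, 1.393, -0.15], TCP at [0.189, 0.543, 0.231] pointing down, gripper open.
Joint ranges: [-2.73, 2.73], [-0.86, 2.22], [0.23, 2.46], [-1.11, 4.25], [0.08, 2.63], [-2.82, 2.82]. Speed limits (rad/s): [2.79, 2.79, 3.14, 3.14, 3.14, 3.14].

## Interface

Orientations are given as [roll, pitch, yaw] about the fixed x, y, z axes, in that order (R = Rz(yaw) Ry(pitch) Rx(roll)).
In Python, from station import observe, read_camera, calibration, job_done gives the robot as it stands.
- The arm moves only by the tool play_rows, never from a script. Its argument "motion" is one flat list of numbers, 7 for each row, row after row: the shift along the tool's x, y, z in mm, then the turn, a rotation vector about the tool's x, y, z in degrees, then the opening, from 0 (shut) to 1 (fully open). In form: [dx, dy, dz, ax, ay, az, grip, dx, dy, dz, ax, ay, az, grip, ...]. A call has 1 to 5 rows; each row is the pose to reach, as a shift and turn from the pose commanded when the call began, along the tool's axes at that moment; what a row does not reach only later rows make up. A row lasts 1/12 s, in which the tool goes at most 41.7 mm and 7.16 degrees, less where a joint would pass 70% of its speed; a pose out of reach is approached as far as the arm can. A call with a gripper value outside its range is refused whole. The fingers move at their own pace and stop on an object; "grip_force" is the grip in N (left out, the last holds). Time passes only in rows, so rows that repeat a pose let the fingers close. It gives the time, the measured TCP pose, the force, the opening and the grip force at its end, in the units of the state.
- observe(): the state, without advancing time (a new reading comes with each control period).
- read_camera(name): name is "scene" or "top" or "wrist"; returns the picture (384x512x3 uint8, red, green, blue); there is no depth.
- calibration(name): a dict with "fx", "fy", "cx", "cy" (pixels), "T" (4x4, takes a point from camera to world coordinates). Camera axes: x right, y down, z forward; pixel columns grow to the right and rows downward; lengths in m; the calibration is good to about 2 mm. A picture is of the moment at which its call begins: read the wrist's pose just before it. calibration takes no time and is no camera call; for the wrist camera it gives the pose at the moment of the call.
- job_done(): hands the job in; it is judged then, once.
The state is a dict: "time_s": time; "joint_pos": joint angles; "joint_velocities": joint speeds; "joint_torque": joint torques, N m; "ee_pos": TCP position; "tool_rot": TCP orientation; "force": force on the tool from outside, world axes, zero at the start; "ft_torque": the same for the moment, N m; "opening": finger opening in m; "gripper_force": force on a finger pad.
Only numpy, scipy, OpenCV 4.12 (cv2) and the standard library are available. Lean on these libraries where they do the work, as an engineer would, in place of code of your own. Each camera call takes 0.05 s, during which the arm holds its last target. There are 200 camera calls.

## Working session

There is one attempt and no reset: what is moved stays moved. The work goes in short steps, Python scripts to look and compute and a tool call to move; the robot and the scene stay as the last step left them, time stands still between calls to the robot, and variables do not carry over. Pictures are saved under pics/ and viewed, at most 10 in all, crops included, and the job is handed in when it is done.

Besides the shell and the picture viewer there is one more tool, called after "Request:" by a JSON object that holds its "api" and its "payload", one argument or row to a line. play_rows: Moves the arm, as the interface text tells. Its arguments: {"type":"object","properties":{"motion":{"type":"array","items":{"type":"number"}},"grip_force":{"type":"number"}},"required":["motion"]}

```bash
mkdir -p pics
cat > h.py <<'E'
import numpy as np,cv2
from station import *
def ray(name,u,v,z,c=None):
    c=c or calibration(name);T=np.array(c["T"])
    d=T[:3,:3]@np.array([(u-c["cx"])/c["fx"],(v-c["cy"])/c["fy"],1]);o=T[:3,3]
    return o+d*(z-o[2])/d[2]
def pix(name,p,c=None):
    c=c or calibration(name);T=np.array(c["T"]);q=T[:3,:3].T@(np.array(p)-T[:3,3])
    return q[0]/q[2]*c["fx"]+c["cx"],q[1]/q[2]*c["fy"]+c["cy"]
def snap(name,f):
    im=read_camera(name)[:,:,::-1].copy();cv2.imwrite(f,im);return im
E
python3 - <<'E'
from h import *
a=snap("top","pics/top0.png");b=snap("scene","pics/scene0.png")
cv2.imwrite("pics/both0.png",cv2.resize(np.vstack([a,b]),None,fx=.78,fy=.78) if 0 else a)
for n in("top","scene"):
  c=calibration(n);print(n,c["fx"],c["cx"],c["cy"],np.round(c["T"],3).tolist())
s=observe();print(s["ee_pos"],s["tool_rot"],s["time_s"])
E
```

```text
top 409.223756083784 263.4270696116908 195.02297948768853 [[-0.009, -0.976, 0.216, 0.304], [-1.0, 0.008, -0.007, 0.307], [0.005, -0.216, -0.976, 0.968], [0.0, 0.0, 0.0, 1.0]]
scene 403.75061127348096 246.38649758837923 189.19168752131674 [[0.678, -0.577, 0.456, 0.09], [-0.735, -0.538, 0.413, -0.064], [0.007, -0.615, -0.789, 0.746], [0.0, 0.0, 0.0, 1.0]]
[0.18915307 0.54225308 0.23020937] [-3.13948519e+00 -3.30440604e-04  2.80579179e+00] 0.1
```

View pics/top0.png

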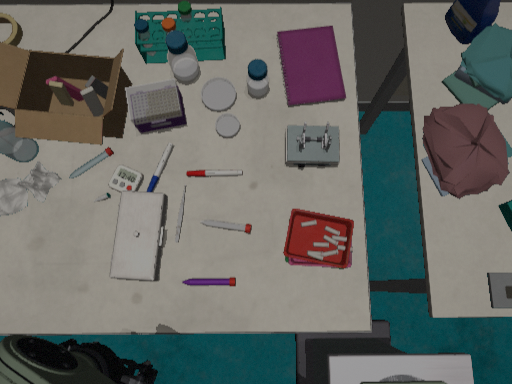

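View pics/scene0.png

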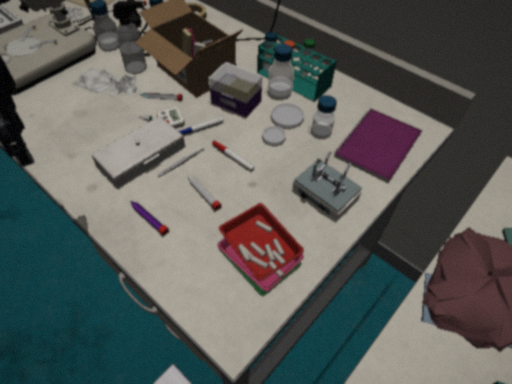

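Candidates in the top view are (227,226), slim and whitish with a red cap; (215,173), white and red and probably a marker; (92,162), the far-left tube; and (210,282), the purple look-alike. (227,226) fits best. The mixer is at (313,145). I'll check both in an enlarged crop.

Run:
```python
from h import *
a=cv2.imread("pics/top0.png")
cv2.imwrite("pics/crop1.png",cv2.resize(a[110:250,170:360],(800,589),interpolation=cv2.INTER_CUBIC))
c=calibration("top")
hsv=cv2.cvtColor(a,cv2.COLOR_BGR2HSV)
# tube: cap red mask
m=((hsv[:,:,1]>130)&((hsv[:,:,0]<8)|(hsv[:,:,0]>172))).astype(np.uint8)
n,l,st,ce=cv2.connectedComponentsWithStats(m)
for i in range(1,n):
  if st[i,4]>15: print(st[i],ce[i],ray("top",*ce[i],.01))
# mixer box blob
for u,v in((227,226),(215,173),(313,145)): print(u,v,a[v,u],ray("top",u,v,.01))
```

```text
[105 148   8   8  38] [108.60526316 151.18421053] [0.62928092 0.67910337 0.01      ]
[187 170  18   6  93] [195.74193548 172.90322581] [0.57236653 0.46412842 0.01      ]
[ 284  209   70   59 2518] [316.85544083 237.35623511] [0.41329388 0.17600468 0.01      ]
[245 224   6   9  43] [247.55813953 228.20930233] [0.43628778 0.33857109 0.01      ]
[230 278   5   8  40] [232.  281.5] [0.31375815 0.37431264 0.01      ]
227 226 [132 133 135] [0.44194647 0.387039   0.01      ]
215 173 [149 151 153] [0.57175456 0.41743441 0.01      ]
313 145 [115 117 109] [0.64146775 0.17696469 0.01      ]
```

View pics/crop1.png

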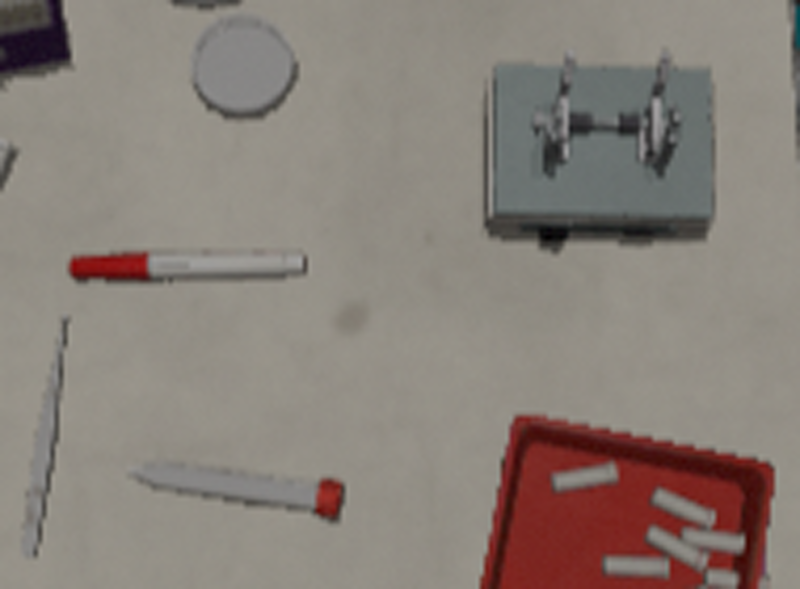

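The crop confirms it: the tube runs from its tip at crop (131,470) to its red cap at (343,498), while the other (70..305, 265) is a round-ended marker. The mixer deck spans crop (490..712, 66..215), with forks at columns 560 and 660.

Run:
```python
from h import *
f=lambda u,v,z: ray("top",170+u/4.21,110+v/4.21,z)
t=f(131,470,.01);k=f(343,497,.01);print(t,k,(t+k)/2,np.linalg.norm(t-k))
d=k-t;print("ang",np.degrees(np.arctan2(d[1],d[0])))
P=[f(*q,.042) for q in((495,66),(712,66),(711,215),(490,215))]
for p in P:print(p)
print(np.mean(P,0), [np.linalg.norm(P[i]-P[i-1]) for i in range(4)])
for i,j in((0,1),(3,2)):
  d=P[i]-P[j];print("yaw",np.degrees(np.arctan2(d[1],d[0])))
# wrist angle
from scipy.spatial.transform import Rotation as R
print(R.from_euler("xyz",observe()["tool_rot"]).as_matrix().round(3))
```

```text
[0.45285213 0.44827915 0.01      ] [0.43658096 0.32934828 0.01      ] [0.44471655 0.38881372 0.01      ] 0.12003875272248793
ang -97.79038465695503
[0.67966945 0.24087736 0.042     ]
[0.67876586 0.11653817 0.042     ]
[0.58974698 0.12149017 0.042     ]
[0.59070782 0.24564475 0.042     ]
[0.63472253 0.18113761 0.042     ] [np.float64(0.08908927913183258), np.float64(0.12434247808414686), np.float64(0.08915651550583042), np.float64(0.12415830408401007)]
yaw 89.58363196833801
yaw 89.55659180017597
[[-0.944  0.33  -0.001]
 [ 0.33   0.944 -0.002]
 [ 0.    -0.002 -1.   ]]
```

Request:
{"api": "play_rows", "payload": {
  "motion": [-40,-8,10,0,0,7,1,-80,-16,20,0,0,14,1,-120,-24,35,0,0,21,1,-160,-32,50,0,0,28,1,-200,-41,65,0,0,35,1]
}}

```text
time_s: 0.52
ee_pos: [0.3609, 0.4402, 0.1675]
tool_rot: [-3.141, -0.0, 2.189]
force: [0.2, -0.1, -0.4]
opening: 0.0852
gripper_force: 0.0
```

```bash
cat >> h.py <<'E'
from scipy.spatial.transform import Rotation as R
def go(p,ang):
    "delta in tool frame (mm, deg) to TCP p, tool pointing down, tool y at world angle ang deg"
    s=observe();M=R.from_euler("xyz",s["tool_rot"]);a=np.radians(ang);y=np.array([np.cos(a),np.sin(a),0]);z=np.array([0,0,-1.]);x=np.cross(y,z)
    N=R.from_matrix(np.c_[x,y,z])
    print("t",round(s["time_s"],2),"pos",np.round(s["ee_pos"],4),"F",np.round(s["force"],1),"d",np.round(M.inv().apply(np.array(p)-s["ee_pos"])*1000,1),"rot",np.degrees((M.inv()*N).as_rotvec()).round(1))
E
python3 -c "
from h import *
go([.4445,.389,.15],-7.8)"
```

```text
t 0.52 pos [0.3609 0.4402 0.1675] F [ 0.2 -0.1 -0.4] d [-90.2  38.4  17.5] rot [-0.   0.  43.2]
```

Request:
{"api": "play_rows", "payload": {
  "motion": [-30,13,6,0,0,7,1,-60,26,12,0,0,14,1,-90,38,17,0,0,21,1,-90,38,17,0,0,28,1,-90,38,17,0,0,35,1]
}}

```text
time_s: 0.93
ee_pos: [0.4445, 0.3886, 0.1501]
tool_rot: [-3.14, 0.001, 1.574]
force: [0.3, 0.6, 0.1]
opening: 0.0856
gripper_force: 0.0
```

Request:
{"api": "play_rows", "payload": {
  "motion": [0,0,0,0,0,7,1,0,0,0,0,0,8,1,0,0,0,0,0,8,1]
}}

```text
time_s: 1.18
ee_pos: [0.443, 0.3903, 0.1509]
tool_rot: [-3.141, 0.001, 1.446]
force: [-1.1, 0.2, 0.6]
opening: 0.0852
gripper_force: 0.0
```

```bash
python3 -c "
from h import *
go([.4445,.389,.15],-7.8)
a=snap('wrist','pics/w1.png');c=calibration('wrist');print(c['fx'],c['cx'],c['cy'],np.round(c['T'],3).tolist(), pix('wrist',[.4445,.389,.01]))"
```

```text
t 1.18 pos [0.443  0.3903 0.1509] F [-1.1  0.2  0.6] d [-1.1  1.7  0.9] rot [-0.   0.   0.7]
297.75495518909736 261.3737206118599 190.23191242108962 [[0.993, -0.117, -0.035, 0.451], [-0.122, -0.952, -0.282, 0.462], [-0.001, 0.284, -0.959, 0.293], [0.0, 0.0, 0.0, 1.0]] (np.float64(263.85311381251097), np.float64(179.29246182499983))
```

View pics/w1.png

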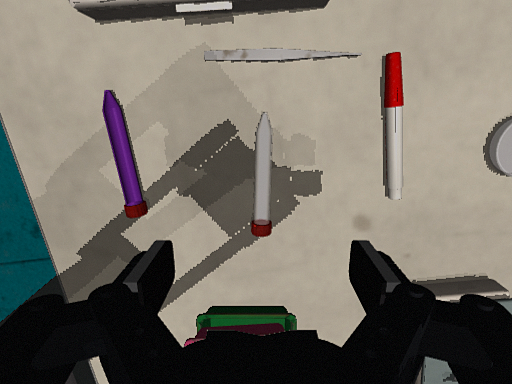

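Run:
```python
from h import *
t=ray("wrist",264,112,.009);k=ray("wrist",261,237,.01)
d=k-t;print(t,k,(t+k)/2,np.linalg.norm(d),np.degrees(np.arctan2(d[1],d[0])))
m=(t+k)/2
go([m[0],m[1],.002],np.degrees(np.arctan2(d[1],d[0]))+90)
```

```text
[0.45228231 0.45238305 0.009     ] [0.4341424  0.32786116 0.01      ] [0.44321235 0.3901221  0.0095    ] 0.12584020745522148 -98.28834366338249
t 1.23 pos [0.4429 0.3904 0.151 ] F [ 0.4 -0.3  0.4] d [ -0.2   0.4 149. ] rot [-0.   0.   1.2]
```

Request:
{"api": "play_rows", "payload": {
  "motion": [0,0,35,0,0,1,1,0,0,70,0,0,1,1,0,0,105,0,0,1,1,0,0,130,0,0,1,1,0,0,140,0,0,1,1]
}}

```text
time_s: 1.65
ee_pos: [0.4397, 0.3885, 0.0068]
tool_rot: [-3.135, 0.006, 1.429]
force: [0.4, -0.3, -0.4]
opening: 0.0854
gripper_force: 0.0
```

Request:
{"api": "play_rows", "payload": {
  "motion": [0,0,4,0,0,0,1,0,0,8,0,0,0,0.6,0,0,8,0,0,0,0,0,0,8,0,0,0,0,0,0,8,0,0,0,0],
  "grip_force": 60
}}

```text
time_s: 2.07
ee_pos: [0.4447, 0.3915, 0.0054]
tool_rot: [3.139, -0.002, 1.427]
force: [-0.7, 0.5, 0.2]
opening: 0.0388
gripper_force: 0.0
```

Request:
{"api": "play_rows", "payload": {
  "motion": [0,0,0,0,0,0,0,0,0,0,0,0,0,0,0,0,0,0,0,0,0,0,0,0,0,0,0,0]
}}

```text
time_s: 2.4
ee_pos: [0.4442, 0.3911, 0.0048]
tool_rot: [3.14, -0.001, 1.427]
force: [-0.8, -0.5, 6.6]
opening: 0.0138
gripper_force: 58.9
```

Request:
{"api": "play_rows", "payload": {
  "motion": [0,0,-15,0,0,0,0,0,0,-50,0,0,0,0,0,0,-90,0,0,0,0,0,0,-130,0,0,0,0,0,0,-170,0,0,0,0]
}}

```text
time_s: 2.82
ee_pos: [0.4425, 0.3901, 0.1745]
tool_rot: [-3.14, 0.001, 1.427]
force: [0.4, 1.2, -0.1]
opening: 0.0139
gripper_force: 58.9
```

```bash
python3 -c "
from h import *
print(observe()['opening'],observe()['gripper_force'])
go([.56,.18,.19],-.4)
a=snap('wrist','pics/w2.png')"
```

```text
0.013860928650088204 58.9384566899389
t 2.82 pos [0.4425 0.3901 0.1745] F [ 0.4  1.2 -0.1] d [-191.1  146.3  -15.5] rot [-0.1  0.  -7.8]
```

View pics/w2.png

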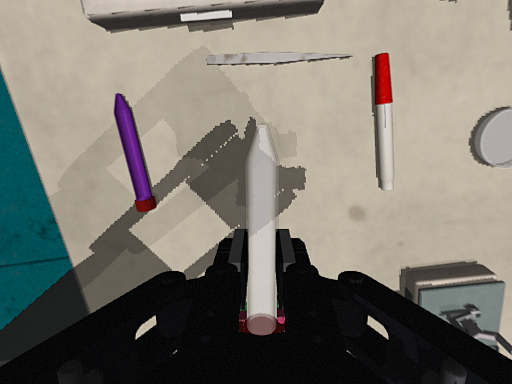

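The tube is held centred between the pads, tip at (264,124) and red cap shoulder at about (262,325). I'll check its tilt and height from these two points.

Run:
```python
from h import *
s=observe();p=s["ee_pos"];M=R.from_euler("xyz",s["tool_rot"]).as_matrix()
print(M[:,0])
for h in (0,.005,.01,.015):
  q=p+np.array([0,0,h]); print(h,[np.round(pix("wrist",q+M[:,0]*k*sg),0) for sg in(1,) for k in (.061,.038,-.048,-.061)])
```

```text
[0.14301038 0.98966599 0.01045239]
0 [array([263., 125.]), array([263., 173.]), array([262., 320.]), array([262., 339.])]
0.005 [array([263., 126.]), array([263., 176.]), array([262., 326.]), array([262., 345.])]
0.01 [array([263., 127.]), array([263., 178.]), array([263., 333.]), array([263., 352.])]
0.015 [array([263., 128.]), array([263., 181.]), array([263., 340.]), array([263., 360.])]
```

Request:
{"api": "play_rows", "payload": {
  "motion": [-38,29,-3,0,0,-2,0,-76,58,-6,0,0,-4,0,-114,87,-9,0,0,-6,0,-150,110,-12,0,0,-8,0,-180,130,-15,0,0,-8,0]
}}

```text
time_s: 3.28
ee_pos: [0.5402, 0.205, 0.187]
tool_rot: [-3.141, 0.0, 1.568]
force: [0.9, 0.7, 0.8]
opening: 0.0143
gripper_force: 58.9
```

Request:
{"api": "play_rows", "payload": {
  "motion": [0,0,0,0,0,0,0,0,0,0,0,0,0,0]
}}

```text
time_s: 3.45
ee_pos: [0.5409, 0.2044, 0.1871]
tool_rot: [-3.142, -0.0, 1.562]
force: [-0.2, 0.4, -0.6]
opening: 0.0141
gripper_force: 58.9
```

Run:
```python
from h import *
go([.6345,.181,.17],-.4)
a=snap('wrist','pics/w3.png')
cv2.imwrite("pics/w3.png",cv2.resize(a,(800,600),interpolation=cv2.INTER_CUBIC))
c=calibration("wrist");np.save("cw3.npy",c,allow_pickle=True)
for y in(.026,-.026): print([np.round(pix("wrist",[.635,.181+y,z]))*1.5625 for z in(.042,.08,.111)])
```

```text
t 3.45 pos [0.5409 0.2044 0.1871] F [-0.2  0.4 -0.6] d [-22.5  93.8  17.1] rot [-0.  -0.  -0.1]
[array([559.375, 275.   ]), array([581.25 , 290.625]), array([603.125 , 307.8125])]
[array([553.125, 350.   ]), array([571.875 , 376.5625]), array([592.1875, 403.125 ])]
```

View pics/w3.png

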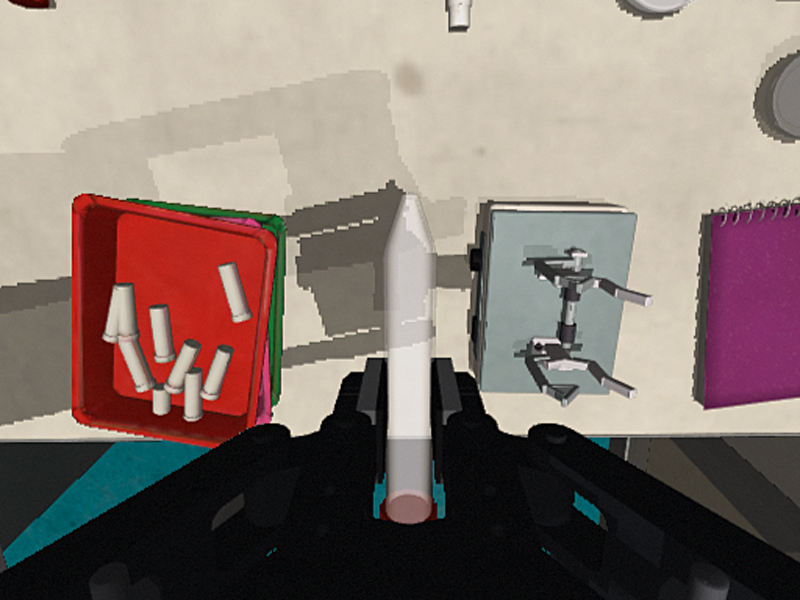

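The clip is in view: fork wall tips (+x, z 0.111) at (648,300) and (633,393), deck corners at (495,210), (637,213), (617,394) and (480,391).

Run:
```python
from h import *
c=np.load("cw3.npy",allow_pickle=True).item()
f=lambda u,v,z: ray("wrist",u/1.5625,v/1.5625,z,c)
D=[f(*q,.042) for q in((495,210),(637,213),(617,394),(480,391))]
for p in D: print(p.round(4))
print("deck mid",np.mean(D,0), "wid",np.linalg.norm(D[0]-D[3]))
for q in((648,300),(633,393)): print("forktip",f(*q,.111).round(4))
# top view fork tips, crop1 (569,58),(667,56)
for q in((569,60),(666,58)): print("top forktip",ray("top",170+q[0]/4.21,110+q[1]/4.21,.111).round(4))
for q in((602,122),): print("top rod z.06",ray("top",170+q[0]/4.21,110+q[1]/4.21,.06).round(4))
print(f(567,308,.06))
```

```text
[0.5921 0.2477 0.042 ]
[0.6789 0.2454 0.042 ]
[0.6816 0.1227 0.042 ]
[0.5877 0.1254 0.042 ]
deck mid [0.6350609  0.18531549 0.042     ] wid 0.12235958965092883
forktip [0.6565 0.2109 0.111 ]
forktip [0.6558 0.1604 0.111 ]
top forktip [0.6548 0.2065 0.111 ]
top forktip [0.6555 0.1549 0.111 ]
top rod z.06 [0.6387 0.1832 0.06  ]
[0.6353192  0.19055813 0.06      ]
```

Request:
{"api": "play_rows", "payload": {
  "motion": [-8,35,5,0,0,0,0,-16,65,15,0,0,0,0,-20,85,28,0,0,0,0,-20.5,93,37,0,0,0,0,-20.5,93,37,0,0,0,0]
}}

```text
time_s: 3.92
ee_pos: [0.6315, 0.1866, 0.1467]
tool_rot: [-3.136, 0.001, 1.567]
force: [-1.3, 0.6, -0.2]
opening: 0.0141
gripper_force: 59.0
```

Request:
{"api": "play_rows", "payload": {
  "motion": [0,0,0,0,0,0,0,0,0,0,0,0,0,0]
}}

```text
time_s: 4.08
ee_pos: [0.6314, 0.1871, 0.1503]
tool_rot: [-3.14, -0.0, 1.568]
force: [-0.1, -0.4, -0.3]
opening: 0.014
gripper_force: 59.0
```

Run:
```python
from h import *
go([.634,.183,.076],-.2)
print(R.from_euler("xyz",observe()["tool_rot"]).as_matrix().round(3).tolist())
a=snap('wrist','pics/w4.png');b=snap('top','pics/t4.png');s=snap('scene','pics/s4.png')
u,v=map(int,pix("top",[.634,.183,.11]));p,q=map(int,pix("scene",[.634,.183,.11]))
A=cv2.resize(b[v-50:v+50,u-65:u+65],(390,300),interpolation=2);B=cv2.resize(s[q-50:q+50,p-65:p+65],(390,300),interpolation=2)
C=cv2.resize(a[100:300,130:390],(390,300),interpolation=2)
cv2.imwrite("pics/m4.png",np.vstack([np.hstack([A,B]),np.hstack([C,C*0])]))
print(u,v,p,q)
```

```text
t 4.08 pos [0.6314 0.1871 0.1503] F [-0.1 -0.4 -0.3] d [-4.1  2.7 74.3] rot [-0.1 -0.   0.1]
[[0.002, 1.0, -0.001], [1.0, -0.002, 0.0], [0.0, -0.001, -1.0]]
315 133 333 162
```

View pics/m4.png

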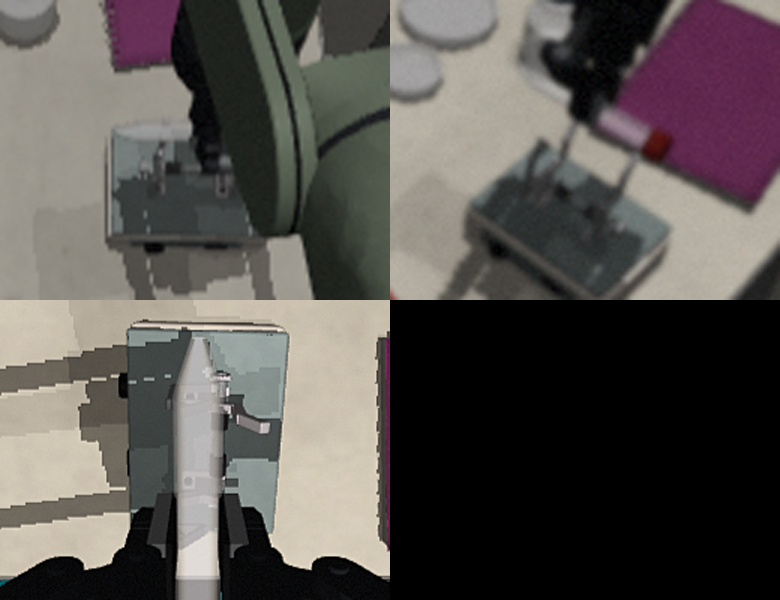

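Request:
{"api": "play_rows", "payload": {
  "motion": [-4,2.5,0,0,0,0,0,-4,2.5,12,0,0,0,0,-4,2.5,24,0,0,0,0,-4,2.5,32,0,0,0,0,-4,2.5,36,0,0,0,0]
}}

```text
time_s: 4.65
ee_pos: [0.6334, 0.1813, 0.1111]
tool_rot: [-3.137, 0.001, 1.566]
force: [-0.4, 0.4, -0.1]
opening: 0.0138
gripper_force: 59.0
```

Request:
{"api": "play_rows", "payload": {
  "motion": [0,0,4,0,0,0,0,0,0,8,0,0,0,0,0,0,12,0,0,0,0,0,0,16,0,0,0,0]
}}

```text
time_s: 4.98
ee_pos: [0.6368, 0.182, 0.0992]
tool_rot: [3.138, -0.001, 1.566]
force: [0.9, 0.4, 2.7]
opening: 0.014
gripper_force: 59.4
```

Request:
{"api": "play_rows", "payload": {
  "motion": [0,0,4,0,0,0,0,0,0,7,0,0,0,0,0,0,10,0,0,0,0]
}}

```text
time_s: 5.23
ee_pos: [0.6366, 0.1821, 0.0887]
tool_rot: [3.139, -0.001, 1.566]
force: [3.1, 1.7, 0.1]
opening: 0.0142
gripper_force: 59.4
```

Request:
{"api": "play_rows", "payload": {
  "motion": [0,0,3,0,0,0,0,0,0,6,0,0,0,0,0,0,8,0,0,0,0,0,0,8,0,0,0,0]
}}

```text
time_s: 5.57
ee_pos: [0.6334, 0.1813, 0.0786]
tool_rot: [-3.137, 0.001, 1.567]
force: [0.0, 0.1, -1.8]
opening: 0.0138
gripper_force: 60.5
```

Request:
{"api": "play_rows", "payload": {
  "motion": [0,0,1.5,0,0,0,0,0,0,3,0,0,0,0,0,0,3,0,0,0,0]
}}

```text
time_s: 5.82
ee_pos: [0.6347, 0.1817, 0.0772]
tool_rot: [-3.14, 0.0, 1.567]
force: [-0.7, -0.3, 0.7]
opening: 0.0141
gripper_force: 60.4
```

Run:
```python
from h import *
go([.634,.183,.076],-.2)
a=snap('wrist','pics/w5.png');s=snap('scene','pics/s5.png')
p,q=map(int,pix("scene",[.634,.183,.08]))
B=cv2.resize(s[q-50:q+50,p-50:p+50],(400,400),interpolation=2)
C=cv2.resize(a[100:300,160:360],(400,400),interpolation=2)
cv2.imwrite("pics/m5.png",np.hstack([B,C]))
```

```text
t 5.82 pos [0.6347 0.1817 0.0772] F [-0.7 -0.3  0.7] d [ 1.3 -0.7  1.2] rot [-0.1  0.  -0. ]
```

View pics/m5.png

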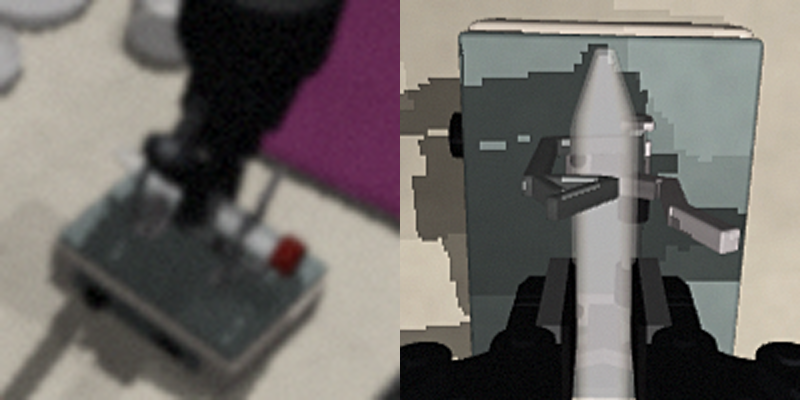

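The left hook now reaches over the tube and the jaw looks closed. I'll press a little more until the tube bottoms out.

Request:
{"api": "play_rows", "payload": {
  "motion": [0,0,1,0,0,0,0,0,0,2,0,0,0,0,0,0,2,0,0,0,0]
}}

```text
time_s: 6.17
ee_pos: [0.6358, 0.1818, 0.0763]
tool_rot: [3.141, -0.0, 1.567]
force: [-1.1, 0.4, 3.1]
opening: 0.014
gripper_force: 60.8
```

Request:
{"api": "play_rows", "payload": {
  "motion": [0,0,1,0,0,0,0,0,0,2,0,0,0,0,0,0,2,0,0,0,0]
}}

```text
time_s: 6.42
ee_pos: [0.6359, 0.1818, 0.0761]
tool_rot: [3.141, 0.0, 1.567]
force: [-4.0, -0.8, 11.6]
opening: 0.0142
gripper_force: 61.7
```

Request:
{"api": "play_rows", "payload": {
  "motion": [0,0,-2,0,0,0,0.2,0,0,-2,0,0,0,0.5,0,0,-2,0,0,0,0.5,0,0,-2,0,0,0,0.5,0,0,-2,0,0,0,0.5]
}}

```text
time_s: 6.83
ee_pos: [0.6349, 0.1817, 0.0745]
tool_rot: [-3.14, 0.0, 1.567]
force: [-0.8, 0.1, -0.3]
opening: 0.0428
gripper_force: 0.0
```

Request:
{"api": "play_rows", "payload": {
  "motion": [0,0,-8,0,0,0,0.5,0,0,-25,0,0,0,0.5,0,0,-50,0,0,0,0.5,0,0,-85,0,0,0,0.5,0,0,-120,0,0,0,0.5]
}}

```text
time_s: 7.25
ee_pos: [0.6343, 0.1816, 0.1956]
tool_rot: [-3.139, 0.0, 1.567]
force: [1.2, 0.3, 0.0]
opening: 0.0427
gripper_force: 0.0
```

Run:
```python
from h import *
go([.634,.183,.076],-.2)
a=snap('wrist','pics/w6.png')
cv2.imwrite("pics/m6.png",a)
for k in(.061,-.048,-.061): print(pix("wrist",[.634,.183+k,.08]))
```

```text
t 7.25 pos [0.6343 0.1816 0.1956] F [1.2 0.3 0. ] d [  1.5   0.  119.6] rot [-0.2  0.  -0. ]
(np.float64(253.52247233288023), np.float64(114.44273760034288))
(np.float64(254.6543611813289), np.float64(229.43194627859208))
(np.float64(254.77360709547818), np.float64(241.54620407425097))
```

View pics/m6.png

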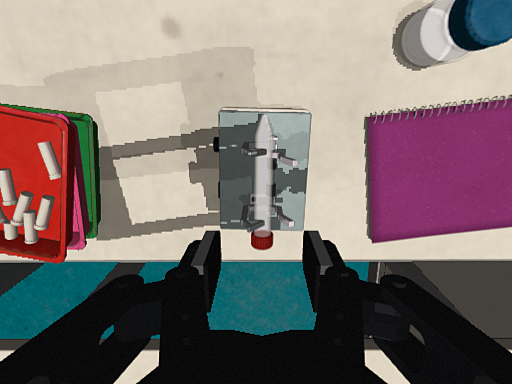

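Tube is in both forks with hooks over it, tip (264,114), cap (262,240). I'll let the arm settle and recheck the sideways position against the fork geometry.

Request:
{"api": "play_rows", "payload": {
  "motion": [0,0,0,0,0,0,0.5,0,0,0,0,0,0,0.5,0,0,0,0,0,0,0.5,0,0,0,0,0,0,0.5]
}}

```text
time_s: 7.63
ee_pos: [0.634, 0.1815, 0.1931]
tool_rot: [-3.138, 0.001, 1.567]
force: [1.1, 0.5, -0.8]
opening: 0.0421
gripper_force: 0.0
```

Run:
```python
from h import *
go([.634,.183,.076],-.2)
a=snap('wrist','pics/w7.png')
for k in(.061,-.048,-.061): print(pix("wrist",[.634,.183+k,.08]))
cv2.imwrite("pics/m7.png",cv2.resize(a[90:260,190:340],(700,793),interpolation=2)[:600])
h=cv2.cvtColor(a,cv2.COLOR_BGR2HSV)[200:260,230:300];m=((h[:,:,1]>130)&((h[:,:,0]<8)|(h[:,:,0]>172)))
v,u=np.nonzero(m);print("cap",u.min()+230,u.max()+230,v.min()+200,v.max()+200,ray("wrist",u.mean()+230,v.mean()+200,.083))
```

```text
t 7.63 pos [0.634  0.1815 0.1931] F [ 1.1  0.5 -0.8] d [  1.6   0.5 117.1] rot [-0.2  0.  -0. ]
(np.float64(262.4483575492403), np.float64(113.43054248113472))
(np.float64(262.6698889313146), np.float64(233.80333779475222))
(np.float64(262.69305893119605), np.float64(246.39314618682403))
cap 252 272 232 249 [0.63327414 0.12799951 0.083     ]
```

View pics/m7.png

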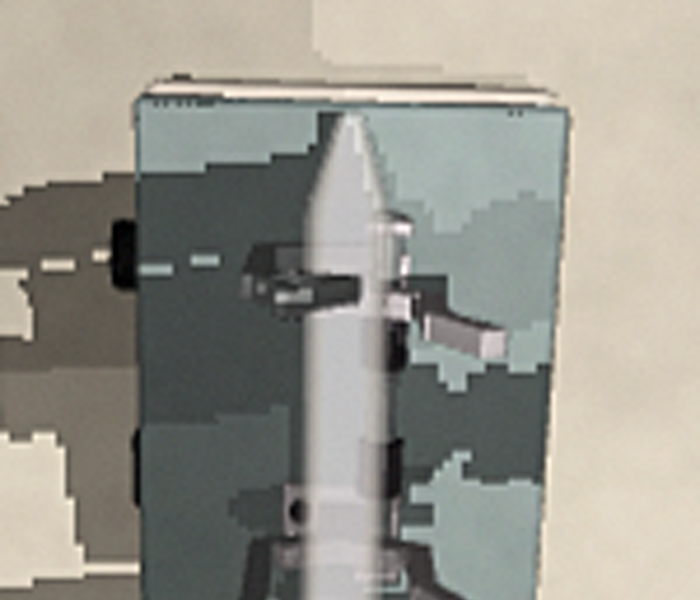

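The settled prediction (262.5) matches the tube. It lies level in both forks, hooks over it, and the gripper is clear.

```bash
python3 -c "
from station import *
print(job_done())"
```

```text
the job is handed in; nothing more can be done
None
```

I pressed the tube nearer the mixer into the fork clip and let go; the last wrist pictures show it in both forks with the jaw hooked over it. I handed the job in at about 7.7 s of the 32 s allowed, and no verdict came back.

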